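# Clamp the sealed module: three-wing nut under a guard handle

## Robot

A 6-joint arm with a two-finger parallel gripper is mounted at the origin on the work surface. World frame = base frame: x ahead of the robot, y to its left, z up, the work surface at z = 0. Lengths are in m, angles in rad, forces in N, time in s.
With the tool pointing down it reaches from about 0.375 to 0.975 m from the base axis. Payload 3.8 kg.
Tool frame: the origin (TCP) lies midway between the tips of the shut fingers; the grasp point (between the pads) lies 19 mm behind it; z points along the fingers, y is the direction in which the jaws open and shut (so a half turn about z gives the same grasp; the last joint's range is limited). The gripper opens to 85 mm and grips with 20 to 120 N. Pads are 22 mm wide; open, the fingers measure 114 mm over their backs; the gripper's body (76 mm by 85 mm) begins 54 mm behind the grasp point. The pads swing forward as they close: fully open they stand 13 mm farther back than shut.
Start: joints at [-0.037, 0.264, 1.604, -0, 1.274, -0.037], TCP at [0.675, -0, 0.231] pointing down, gripper open.
Joint ranges: [-2.63, 2.63], [-0.94, 2.18], [0.31, 2.57], [-1.31, 4.45], [0, 2.66], [-2.55, 2.55]. Speed limits (rad/s): [2.57, 2.57, 3.14, 3.14, 3.14, 3.14].

## Interface

Orientations are given as a rotation vector (axis times angle).
In Python, from workcell import bot gives the robot as it stands. The module is installed in compiled form; this text tells all that it offers.
- The arm moves only by the tool move_arm, never from a script. Its argument "steps" is a list of rows, each a list of 5 numbers: the shift along the tool's x, y, z in mm, then the turn about the tool's z in degrees, then the opening in per cent of the stroke, from 0 (shut) to 100 (fully open). In form: [[tx, ty, tz, turn, claw], ...]. A call has 1 to 20 rows; each row is the pose to reach, as a shift and turn from the pose commanded when the call began, along the tool's axes at that moment; what a row does not reach only later rows make up. A row lasts 1/10 s, in which the tool goes at most 50 mm and 8.59 degrees, less where a joint would pass 70% of its speed; a pose out of reach is approached as far as the arm can. A call with a gripper value outside its range is refused whole. The fingers move at their own pace and stop on an object; "newtons" is the grip in N (left out, the last holds). Time passes only in rows, so rows that repeat a pose let the fingers close. It gives the time, the measured TCP pose, the force and the opening at its end, in the units of the state.
- bot.read_state(): the state, without advancing time (a new reading comes with each control period).
- bot.read_camera(name): name is "scene" or "side" or "wrist"; returns a dict with "pixels" (384x512x3 uint8, red, green, blue), "depth" (384x512 float32, m along the optical axis (not along the pixel's ray), 0 where there is no reading), "fovy" (degrees; the focal length in pixels is half the picture's height over the tangent of half this angle, whatever the lens; pixels are square), "cx", "cy" (the principal point, pixels), "k1" (the pictures are not rectified: a ray, as slopes to the right and down, at radius r is drawn at 1 + k1 r^2 times it, then the intrinsics apply), "xyz" and "attitude" of the camera in the world. Camera axes: x right, y up, looking along -z (the intrinsics and any distortion apply to the point x, -y, -z); pixel columns grow to the right and rows downward; lengths in m; the calibration is good to about 2 mm. A picture is of the moment at which its call begins.
- bot.finish_job(): hands the job in, once; it reports no verdict.
The state is a dict: "time": time; "q": joint angles; "joint_vel": joint speeds; "joint_torque": joint torques, N m; "tool_pos": TCP position; "tcp_rot": TCP orientation; "wrist_force": force on the tool from outside, world axes, zero at the start; "torque": the same for the moment, N m; "width": opening from 0.0 (shut) to 1.0 (fully open).
Only numpy, scipy, OpenCV 4.12 (cv2) and the standard library are available. Lean on these libraries where they do the work, as an engineer would, in place of code of your own. Each camera call takes 0.05 s, during which the arm holds its last target.

## Task

Clamp the sealed module in the sloping test jig: screw down the three-wing nut, working round the guard handle that bridges it, until the clamp plate is fully down on the module and the nut comes up firm. Then let go, leaving everything else on the bench where it lies.

Things in the scene. Friction and masses are not known exactly. Their poses are not given: they have to be found in the camera images.
- deck: Sloping aluminium deck of the test jig, 200 (x) x 180 (y) x 10 mm, fixed. Origin: middle of its upper face. z is square to the face and leans 30 degrees from vertical, to the robot's left (give or take 20 degrees of yaw); x runs up the slope, to the right; y level, away from the robot. All heights are along this z. The nut turns about this z axis through the origin.
- module_top (a point): Middle of the top of the sealed flat metal module, 112 (x) x 140 (y) mm, fixed on the deck, its top 31 mm above the deck's face. Axes as the deck's.
- handle_mid (a point): Middle of the bar of the fixed guard handle: round steel, 12 mm thick, along the deck's x at y = 0, 86 to 98 mm above the deck's face, on uprights at x = -88 and +88 mm. The nut's wings pass under it; fingers reaching down square to the deck cannot, so they reach the wings only on its far (+y) or near (-y) side.
- nut_mid (a point): Steel hand nut with three wings; the point is on its axis, half-way up the wings. z as the deck's z; x along one wing, so wings lie at 0, 120 and 240 degrees about z. Wings: upright blades 8 mm thick (11 mm at the rounded ends), reaching 52 mm from the axis, from 13 mm below to 13 mm above this point. Hub 26 mm across. 29 mm above the plate's underside.
- nut_foot (a point): Foot of the nut, on its axis, axes as nut_mid. Right-hand thread: clockwise, seen looking down on it, tightens, and nut and plate go down 2.5 mm per radian. It turns stiffly (0.18 N m: 5 N pushed at 38 mm from the axis) and stays where it is left; it starts 2.6 to 4.2 rad from tight. Once tight it stops dead.
- plate_under (a point): Middle of the underside of the clamp plate, a dark steel bar 36 (x) x 124 (y) x 8 mm between nut and module; it does not turn. It hangs 6.5 to 10.5 mm above the module at the start and lies on it (31 mm above the deck's face) when the nut is tight.
- dish_a: Bystander: shallow white dish, 90 mm across. Origin at its underside. To be left alone.
- puck_box: Bystander: round white box, 60 mm across, 22 mm high. Origin at its underside. To be left alone.
- spare_module: Bystander: grey metal box 70 x 100 x 24 mm. Origin at its underside. To be left alone.
- driver: Bystander: screwdriver, 180 mm, lying flat. Origin at its underside. To be left alone.
- spanner: Bystander: spanner, 170 mm, lying flat. Origin at its underside. To be left alone.
- solvent: Bystander: white bottle, 60 mm across, 150 mm high. Origin at its underside. To be left alone.
- jar: Bystander: clear jar, 56 mm across, 70 mm high. Origin at its underside. To be left alone.

How it is judged:
By the outcome, as a careful person would: the job done as asked, in the order asked, and still so for the second after the job is handed in, with the robot touching nothing.
It also fails if it takes over 58 s, if anything falls off the work surface, if the arm or the gripper's body presses on something with over 40 N, if the wrist force passes 120 N, or if a joint passes its speed limit or range.

## Working session

There is one attempt and no reset: what is moved stays moved. The work goes in short steps, Python scripts to look and compute and a tool call to move; the robot and the scene stay as the last step left them, time stands still between calls to the robot, and variables do not carry over. Pictures are saved under pics/ and viewed, and the job is handed in when it is done.

Besides the shell and the picture viewer there is one more tool, called after "Emit:" by a JSON object that holds its "op" and its "data", one argument or row to a line. move_arm: Moves the arm, as the interface text tells. Its arguments: {"type":"object","properties":{"steps":{"type":"array","items":{"type":"array","items":{"type":"number"}}},"newtons":{"type":"number"}},"required":["steps"]}

```bash
mkdir -p pics; cat > h.py <<'E'
import numpy as np, cv2, pickle
from scipy.spatial.transform import Rotation as R
def rot(a):
    a=np.array(a,float)
    if a.shape==(3,3): return a
    return R.from_rotvec(a).as_matrix() if a.size==3 else None
def f(c): return c['pixels'].shape[0]/2/np.tan(np.radians(c['fovy'])/2)
def K(c): return np.array([[f(c),0,c['cx']],[0,f(c),c['cy']],[0,0,1]])
def D(c): return np.array([c['k1'],0,0,0,0.])
def unproj(c,u,v,d=None):
    p=cv2.undistortPoints(np.array([[[u,v]]],float),K(c),D(c))[0,0]
    if d is None: d=c['depth'][int(round(v)),int(round(u))]
    return np.array(c['xyz'])+rot(c['attitude'])@np.array([p[0]*d,-p[1]*d,-d])
def cloud(c):
    h,w=c['depth'].shape
    uu,vv=np.meshgrid(np.arange(w),np.arange(h))
    p=cv2.undistortPoints(np.stack([uu,vv],-1).reshape(-1,1,2).astype(float),K(c),D(c))[:,0]
    d=c['depth'].reshape(-1)
    P=np.stack([p[:,0]*d,-p[:,1]*d,-d],1)@rot(c['attitude']).T+np.array(c['xyz'])
    P[d==0]=np.nan
    return P.reshape(h,w,3)
def proj(c,P):
    q=(np.atleast_2d(P)-np.array(c['xyz']))@rot(c['attitude'])
    q=q*[1,-1,-1]
    return cv2.projectPoints(q.reshape(-1,1,3),np.zeros(3),np.zeros(3),K(c),D(c))[0][:,0]
def save(c,n,box=None,s=1):
    im=c['pixels'][:,:,::-1]
    if box: im=im[box[1]:box[3],box[0]:box[2]]
    cv2.imwrite('pics/'+n,cv2.resize(im,None,fx=s,fy=s,interpolation=cv2.INTER_CUBIC))
E
python3 - <<'E'
from h import *
from workcell import bot
print(bot.read_state())
C={}
for n in ['scene','side','wrist']:
    c=bot.read_camera(n);C[n]=c;save(c,n+'0.png',None,1.5)
    print(n,{k:c[k] for k in c if k not in('pixels','depth')})
pickle.dump(C,open('c0.pkl','wb'))
E
```

```text
{'time': 0.0, 'q': array([-3.69222646e-02,  2.64760564e-01,  1.60539271e+00,  1.18540116e-05,
        1.27369752e+00, -3.68766308e-02]), 'joint_vel': array([ 0.00042222, -0.00013959,  0.00051487,  0.00098964,  0.00018749,
        0.00112907]), 'joint_torque': array([ 6.10465631e-04, -5.15121067e+01, -3.67308676e+01, -4.07824507e-05,
        1.31324201e-02,  1.46811578e-05]), 'tool_pos': array([6.74260286e-01, 1.43902094e-05, 2.29946932e-01]), 'tcp_rot': array([-2.22031994, -2.22021089,  0.00239961]), 'wrist_force': array([-0.10694896,  0.65787911,  0.00719736]), 'torque': array([-0.00128736, -0.00174782,  0.00037802]), 'width': 1.004728753334566}
scene {'fovy': 56.14390857444933, 'cx': 252.19544773747117, 'cy': 193.99819758576717, 'k1': -0.04307373531704731, 'xyz': array([ 1.04455148, -0.48100205,  0.66888409]), 'attitude': array([0.88147186, 0.40381771, 0.77795381])}
side {'fovy': 57.29238890176908, 'cx': 253.65412001851774, 'cy': 188.92971529426842, 'k1': -0.05517302738089544, 'xyz': array([0.12114808, 0.87975373, 0.75124971]), 'attitude': array([ 0.26052693, -1.33074487, -2.4540148 ])}
wrist {'fovy': 65.36556658992527, 'cx': 256.31322585925517, 'cy': 191.962452010147, 'k1': -0.0405125995458298, 'xyz': array([0.67453378, 0.06797386, 0.37217442]), 'attitude': array([-0.2670917 ,  0.00135692,  0.00026895])}
```

View pics/scene0.png

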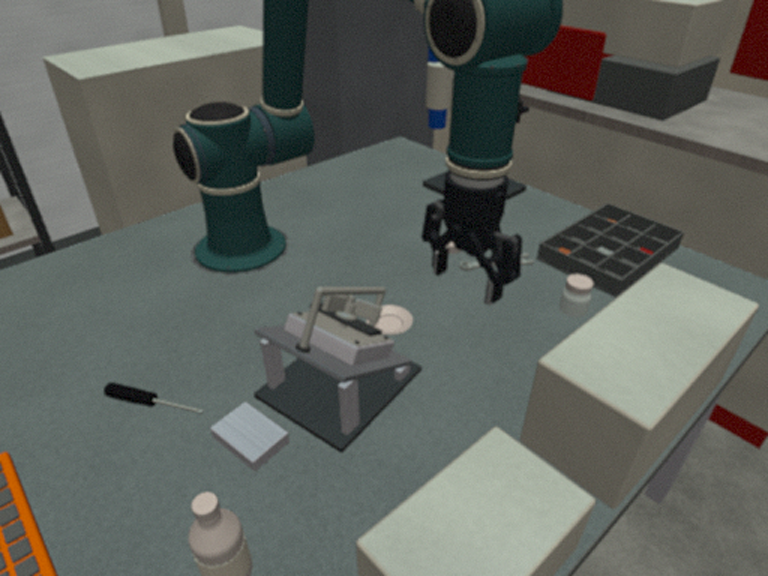

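View pics/side0.png

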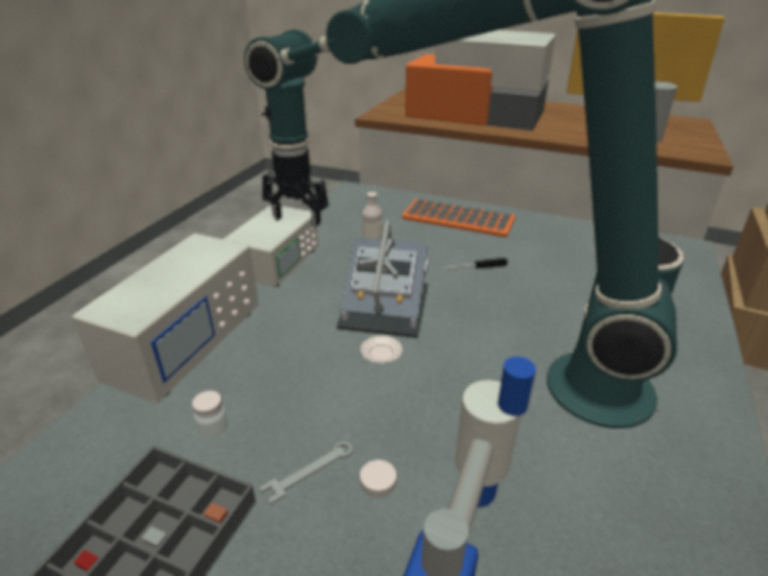

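View pics/wrist0.png

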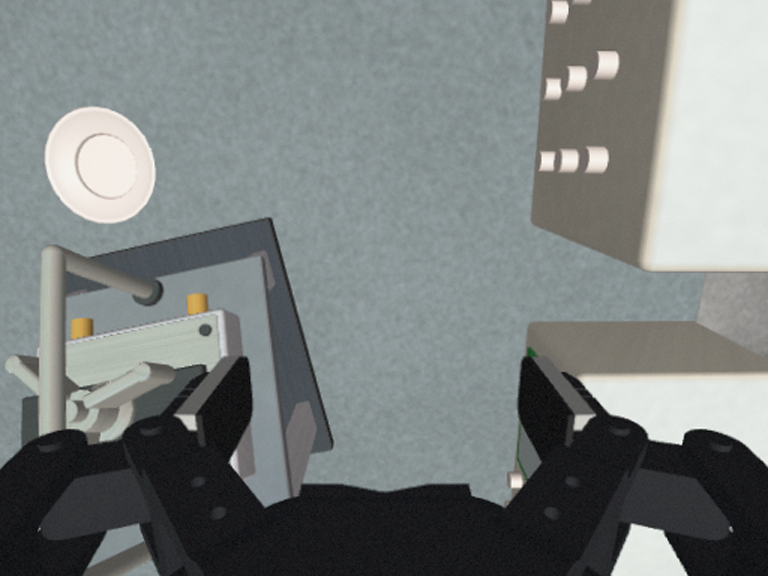

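```bash
python3 - <<'E'
from h import *
C=pickle.load(open('c0.pkl','rb'))
save(C['scene'],'s_crop.png',(160,180,290,310),5)
save(C['side'],'d_crop.png',(215,135,300,230),6)
save(C['wrist'],'w_crop.png',(0,140,230,384),3)
for n,(u,v) in [('scene',(225,225)),('side',(255,190)),('wrist',(75,225))]:
    print(n,unproj(C[n],u,v))
E
```

```text
scene [ 0.54673628 -0.12587215  0.14246184]
side [ 0.49357464 -0.04943592  0.09551941]
wrist [ 0.48965033 -0.04357107  0.09221906]
```

View pics/s_crop.png

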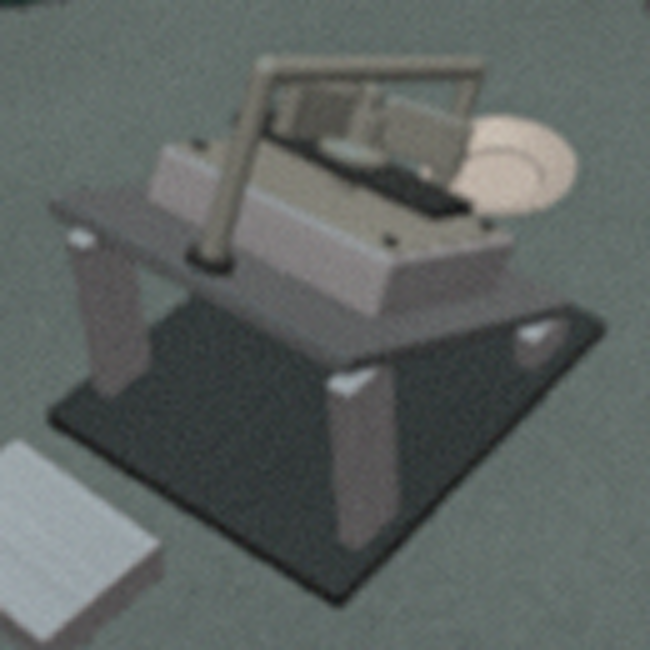

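View pics/d_crop.png

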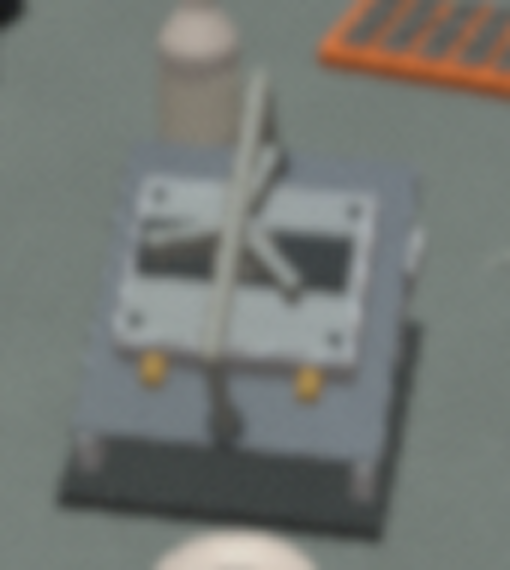

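View pics/w_crop.png

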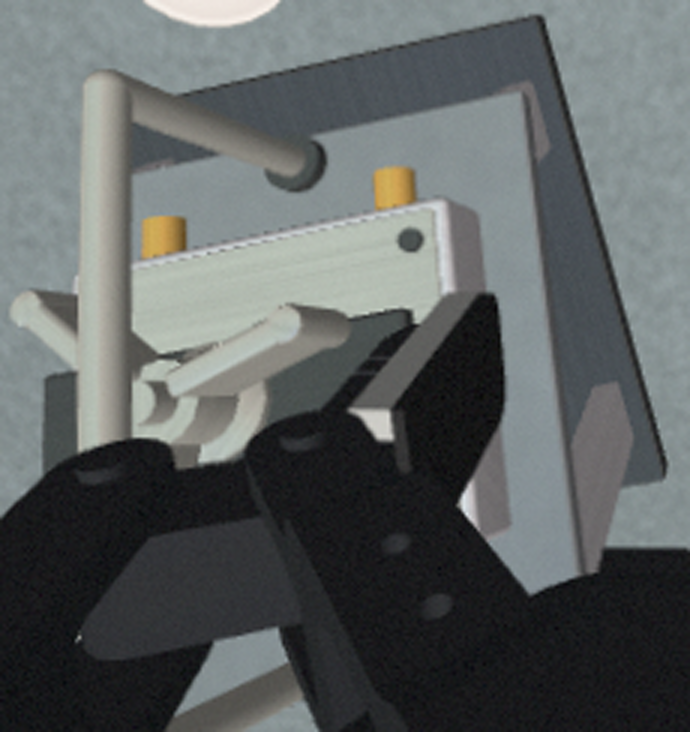

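```bash
cat > fit.py <<'E'
from h import *
from scipy.optimize import least_squares
def box(p,c,h):
    q=np.abs(p-c)-h
    return np.linalg.norm(np.maximum(q,0),axis=1)+np.minimum(q.max(1),0)
def cap(p,a,b,r):
    a=np.array(a,float);b=np.array(b,float);d=b-a
    t=np.clip((p-a)@d/(d@d),0,1)
    return np.linalg.norm(p-a-t[:,None]*d,axis=1)-r
def frame(th):
    yaw,tilt=th[3],th[4]
    y=np.array([np.cos(yaw),np.sin(yaw),0]); xh=np.array([np.sin(yaw),-np.cos(yaw),0])
    x=xh*np.cos(tilt)+np.array([0,0,np.sin(tilt)])
    return np.stack([x,y,np.cross(x,y)],1)
def sdfs(p,na,gap):
    zn=31+gap+29
    L=[box(p,np.array([0,0,-5]),np.array([100,90,5])),
       box(p,np.array([0,0,15.5]),np.array([56,70,15.5])),
       box(p,np.array([0,0,31+gap+4]),np.array([18,62,4])),
       cap(p,(-88,0,92),(88,0,92),6),cap(p,(-88,0,0),(-88,0,92),6),cap(p,(88,0,0),(88,0,92),6)]
    r=np.hypot(p[:,0],p[:,1])
    L.append(np.maximum(r-13,np.abs(p[:,2]-(zn-5))-15))
    for k in range(3):
        a=na+k*2*np.pi/3; c,s=np.cos(a),np.sin(a)
        q=np.stack([p[:,0]*c+p[:,1]*s,-p[:,0]*s+p[:,1]*c,p[:,2]-zn],1)
        L.append(box(q,np.array([28,0,0]),np.array([24,4,13])))
    return np.stack(L,1)
def sdf(p,na,gap): return sdfs(p,na,gap).min(1)
def loc(th,P): return (P-np.array(th[:3]))@frame(th)*1000
def fit(P,th0,free=range(7),n=4):
    th=np.array(th0,float); free=list(free)
    for it in range(n):
        l=loc(th,P); tol=[25,15,10,8][it] if it<4 else 8
        d=sdf(l,th[5],th[6]*1000)
        m=(np.abs(l[:,0])<120)&(np.abs(l[:,1])<110)&(l[:,2]>-9)&(l[:,2]<115)&(np.abs(d)<tol)
        Q=P[m]
        def res(v):
            t=th.copy();t[free]=v
            return sdf(loc(t,Q),t[5],t[6]*1000)
        s=least_squares(res,th[free],loss='soft_l1',f_scale=2,x_scale=np.array([.01,.01,.01,.05,.05,.1,.002])[free])
        th[free]=s.x
    return th,len(Q),np.median(np.abs(res(s.x)))
E
python3 - <<'E'
from fit import *
C=pickle.load(open('c0.pkl','rb'))
def pts(n):
    P=cloud(C[n])[::1,::1].reshape(-1,3);P=P[~np.isnan(P[:,0])]
    m=(np.linalg.norm(P[:,:2]-[0.48,-.1],axis=1)<.22)&(P[:,2]>0.015)&(P[:,2]<.3)
    return P[m]
PP={n:pts(n) for n in C}
print({n:len(PP[n]) for n in PP})
allP=np.vstack(list(PP.values()))
best=[]
for na in np.arange(0,2.09,.35):
    t=fit(allP,[.48,-.1,.1,.25,np.pi/6,na,.0085]);best.append(t);print(na,np.round(t[0],4),t[1],t[2])
E
```

```text
{'scene': 6099, 'side': 2921, 'wrist': 27394}
0.0 [ 0.5096 -0.0995  0.0901  0.2059  0.5223  3.9543  0.0168] 24244 0.6505032673274433
0.35 [ 0.5096 -0.0995  0.0901  0.2059  0.5223  3.9543  0.0168] 24244 0.6505032670246824
0.7 [ 0.5096 -0.0995  0.0901  0.2059  0.5223  1.8599  0.0168] 24244 0.6505032669164961
1.0499999999999998 [ 0.5096 -0.0995  0.0901  0.2059  0.5223  1.8599  0.0168] 24244 0.6505032675256701
1.4 [ 0.5096 -0.0995  0.0901  0.2059  0.5223  1.8599  0.0168] 24244 0.6505032672726676
1.75 [ 0.5096 -0.0995  0.0901  0.2059  0.5223  1.8599  0.0168] 24244 0.650503267278963
```

```bash
cat >> fit.py <<'E'
def pts(c,n,ctr=(.51,-.1)):
    P=cloud(c).copy()
    P=P.reshape(-1,3);P=P[~np.isnan(P[:,0])]
    m=(np.linalg.norm(P[:,:2]-np.array(ctr),axis=1)<.2)&(P[:,2]>0.015)&(P[:,2]<.25)
    return P[m]
def overlay(c,th,name,bx,s):
    im=c['pixels'][:,:,::-1].copy()
    im=cv2.resize(im[bx[1]:bx[3],bx[0]:bx[2]],None,fx=s,fy=s,interpolation=cv2.INTER_CUBIC)
    F=frame(th)
    def ln(a,b,col):
        t=np.linspace(0,1,15)[:,None];q=np.array(a)*(1-t)+np.array(b)*t
        uv=(proj(c,np.array(th[:3])+q/1000@F.T)-[bx[0],bx[1]]+.5)*s
        cv2.polylines(im,[uv.astype(np.int32)],False,col,1)
    def bxl(c0,h,col,R2=np.eye(3)):
        import itertools
        for ax in range(3):
            for sg in itertools.product([-1,1],repeat=2):
                a=np.insert(np.array(sg,float),ax,-1);b=np.insert(np.array(sg,float),ax,1)
                ln(R2@(np.array(c0)+a*h),R2@(np.array(c0)+b*h),col)
    g=th[6]*1000
    bxl([0,0,-5],np.array([100,90,5]),(255,0,0));bxl([0,0,15.5],np.array([56,70,15.5]),(0,255,0))
    bxl([0,0,35+g],np.array([18,62,4]),(0,0,255))
    ln((-88,0,0),(-88,0,92),(255,0,255));ln((-88,0,92),(88,0,92),(255,0,255));ln((88,0,0),(88,0,92),(255,0,255))
    for k in range(3):
        a=th[5]+k*2*np.pi/3
        bxl([26,0,60+g],np.array([26,4,13]),(0,255,255),R.from_rotvec([0,0,a]).as_matrix())
    cv2.imwrite('pics/'+name,im)
E
python3 - <<'E'
from fit import *
C=pickle.load(open('c0.pkl','rb'))
PP={n:pts(C[n],n) for n in C}
W=cloud(C['wrist']);uv=np.zeros((384,512),np.uint8)
cv2.fillPoly(uv,[np.array([[0,140],[300,140],[300,180],[175,240],[120,265],[110,275],[50,285],[0,290]],np.int32)],1)
P=W[uv>0];P=P[~np.isnan(P[:,0])];P=P[(P[:,2]>.015)&(P[:,2]<.25)];PP['wrist']=P
t0=[.51,-.0995,.09,.206,.522,1.86,.0085]
for n in ['wrist','side','scene']:
    print(n,len(PP[n]),*fit(PP[n],t0))
th,k,r=fit(np.vstack(list(PP.values())),t0);print(th,k,r)
l=loc(th,PP['wrist']);
m=(np.abs(l[:,0])<17)&(np.abs(l[:,1])>15)&(np.abs(l[:,1])<60)&(l[:,2]<55);print('plate z',np.histogram(l[m,2],bins=np.arange(20,58,2)))
m=(np.abs(l[:,0])>20)&(np.abs(l[:,0])<54)&(np.abs(l[:,1])<65)&(l[:,2]<45)&(l[:,2]>20);print('modtop',np.median(l[m,2]))
np.save('th.npy',th)
overlay(C['wrist'],th,'ow.png',(0,140,230,340),3)
overlay(C['side'],th,'od.png',(215,135,300,230),6)
overlay(C['scene'],th,'os.png',(160,180,290,310),5)
E
```

```text
wrist 14614 [ 0.50972273 -0.09890687  0.08971002  0.20616427  0.52340465  1.8550885
  0.00952325] 14121 0.4919848032152778
side 2768 [ 0.51005624 -0.09984438  0.09079165  0.20936559  0.51780925  1.86664398
  0.01037082] 2592 1.188068207351026
scene 5497 [ 0.50866988 -0.09996859  0.09097001  0.20750766  0.51885555  1.87231513
  0.00975344] 3654 0.5216766250073559
[ 0.50948168 -0.09963929  0.09037899  0.20409639  0.52572025  1.86127537
  0.00942595] 20340 0.5908074728387485
plate z (array([  0,   0,   0,   0,   1,   5,   0,   0,   0,   0,   0,   0,   1,
       269, 608,  36,  37,   5]), array([20, 22, 24, 26, 28, 30, 32, 34, 36, 38, 40, 42, 44, 46, 48, 50, 52,
       54, 56]))
modtop 31.060112138382006
```

View pics/ow.png

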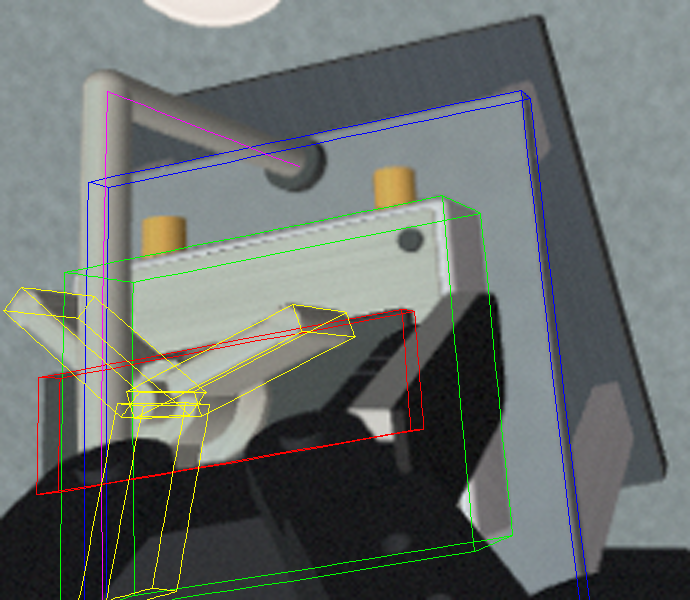

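View pics/od.png

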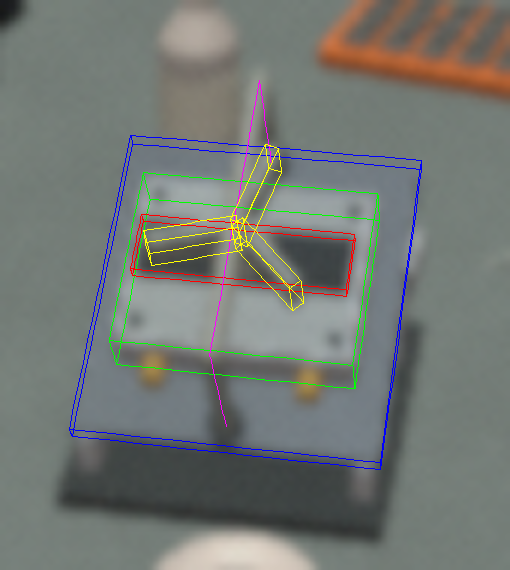

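View pics/os.png

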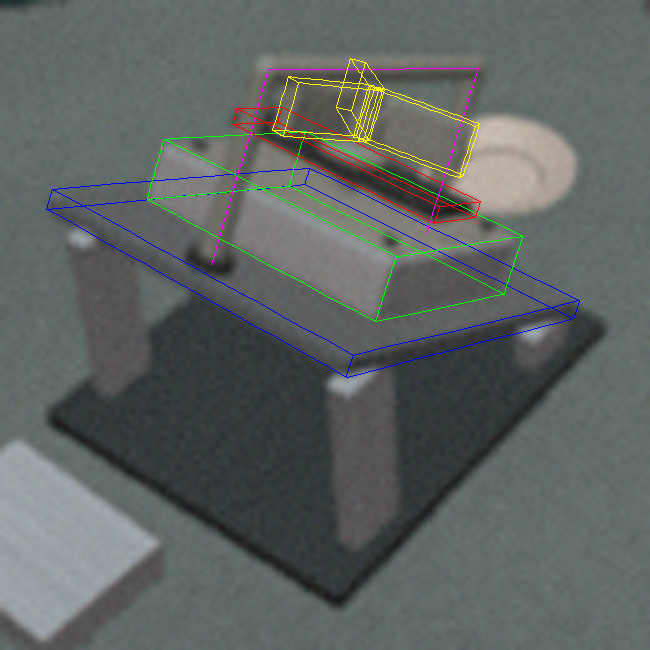

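Emit:
{"op": "move_arm", "data": {
  "steps": [
    [0,0,-50,8,0],
    [0,0,-80,16,0],
    [0,0,-80,24,0],
    [0,0,-80,32,0],
    [0,0,-80,40,0],
    [0,0,-80,48,0],
    [0,0,-80,56,0],
    [0,0,-80,64,0],
    [0,0,-80,72,0],
    [0,0,-80,78.3,0],
    [0,0,-80,78.3,0],
    [0,0,-80,78.3,0]
  ]
}}

```text
time: 1.35
tool_pos: [0.6748, 0.0, 0.3109]
tcp_rot: [-3.125, -0.324, 0.001]
wrist_force: [-0.2, -0.7, 0.2]
width: 0.002
```

```bash
cat >> fit.py <<'E'
def where(s,th):
    return loc(th,np.array(s['tool_pos'])[None])[0]
def delta(s,th,p):
    w=np.array(th[:3])+frame(th)@(np.array(p)/1000.)
    return rot(s['tcp_rot']).T@(w-np.array(s['tool_pos']))*1000
E
python3 - <<'E'
from fit import *
from workcell import bot
s=bot.read_state();print(s['time'],s['tool_pos'],s['width'],s['wrist_force'],s['q'])
Rt=rot(s['tcp_rot']);th=np.load('th.npy');print(np.round(frame(th).T@Rt,3))
c=bot.read_camera('wrist');save(c,'w1.png',None,1.5);pickle.dump(c,open('c1.pkl','wb'))
P=loc(th,cloud(c).reshape(-1,3))
print(delta(s,th,[-10,60,110]),where(s,th))
E
```

```text
1.35 [6.74808839e-01 4.15677718e-05 3.10882103e-01] 0.0020805810591762236 [-0.21618339 -0.67438859  0.15717398] [-3.68707581e-02  2.28342898e-01  1.50306166e+00  4.84060314e-05
  1.41087489e+00  1.32708970e+00]
[[-0.003  0.865 -0.502]
 [ 1.     0.003 -0.001]
 [ 0.001 -0.502 -0.865]]
[-1.22014085e+02 -5.44517629e-02  1.30455530e+02] [ 55.20969187 182.09927217 222.89618705]
```

View pics/w1.png

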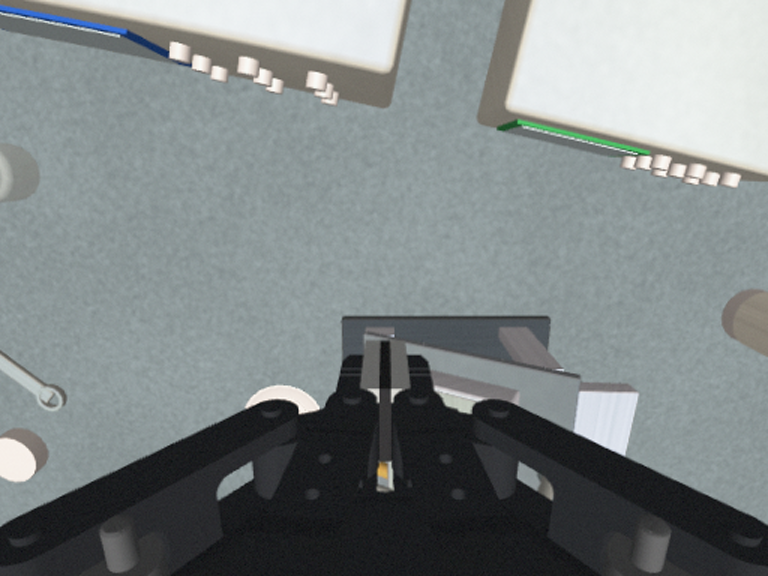

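```bash
python3 - <<'E'
from fit import *
from workcell import bot
s=bot.read_state();c=pickle.load(open('c1.pkl','rb'))
Rt=rot(s['tcp_rot']);P=(cloud(c).reshape(-1,3)-s['tool_pos'])@Rt*1000
P=P[~np.isnan(P[:,0])];P=P[(P[:,2]<8)&(np.abs(P[:,1])<120)]
for z in range(-130,8,8):
    q=P[(P[:,2]>=z)&(P[:,2]<z+8)]
    if len(q)>3: print(z,len(q),'x',np.round(np.percentile(q[:,0],[0,50,100])),'y',np.round(np.percentile(q[:,1],[0,2,25,75,98,100])))
E
```

```text
-106 1356 x [18. 20. 22.] y [-21. -20. -14.  12.  17.  18.]
-98 6069 x [ 7. 19. 21.] y [-59. -56. -16.  13.  53.  56.]
-90 11784 x [-1. 12. 19.] y [-63. -58. -42.  40.  55.  60.]
-82 8586 x [-7. 12. 19.] y [-61. -55. -40.  38.  53.  58.]
-74 6413 x [-7. 12. 19.] y [-54. -49. -36.  33.  46.  51.]
-66 3207 x [-9. 12. 18.] y [-48. -44. -33.  30.  41.  46.]
-58 4722 x [-9. 10. 15.] y [-41. -37. -26.  24.  35.  39.]
-50 2024 x [-12.  12.  15.] y [-34. -32. -10.   7.  29.  32.]
-42 744 x [-11.   8.  14.] y [-21. -17.  -3.   0.  15.  19.]
-34 391 x [ 7. 11. 12.] y [-15. -14.  -6.   4.  12.  12.]
-26 475 x [ 7. 11. 12.] y [-15. -14.  -8.   6.  12.  13.]
-18 405 x [ 7.  8. 12.] y [-15. -14.  -8.   6.  12.  12.]
-10 213 x [ 7. 11. 12.] y [-14. -13.  -7.   4.  11.  12.]
```

```bash
cat > path.py <<'E'
from fit import *
# post centre in deck (px,py) for wing angle phi deg, wing top zt, tip pz
def centre(phi,zt,pz):
    f=np.radians(phi); d=np.array([np.cos(f),np.sin(f)]); n=np.array([-np.sin(f),np.cos(f)])
    if phi>=90:
        py=np.interp(phi,[90,106,120,140],[40,40,36,30])
        # leading face x = min x of trailing side of wing within [py-12,py+12]
        r=np.linspace(13,47,60); pt=r[:,None]*d+4*n
        a=np.linspace(0,2*np.pi,60); pt=np.vstack([pt,46.5*d+5.5*np.stack([np.cos(a),np.sin(a)],1)])
        m=(pt[:,1]>py-12)&(pt[:,1]<py+12)
        X=pt[m,0].min()-15
    else:
        r=np.interp(phi,[20,40,60,90],[42,40,38,28])
        k=r*d+4*n; X=k[0]-15; py=k[1]+12
    return X-(zt-pz)*.577,py
def path(phis,phi0,top0,pz,s,th):
    for p in phis:
        zt=top0-2.5*np.radians(phi0-p)
        px,py=centre(p,zt,pz)
        print(p,'deck',np.round([px,py,pz],1),'delta',np.round(delta(s,th,[px,py,pz]),1))
E
python3 - <<'E'
from path import *
from workcell import bot
s=bot.read_state();th=np.load('th.npy')
print('hover',delta(s,th,[-47+10,40,100]),delta(s,th,[-47-10,40,70]),delta(s,th,[-47,40,70]))
path([107,100,90,80,70,60,50,40,30,20],106.6,82.4,70,s,th)
E
```

```text
hover [-142.00599171  -18.45589079  152.7345593 ] [-141.98055473  -20.69558699  188.72043311] [-142.00403138  -12.04660767  183.70101028]
107 deck [-41.3  39.7  70. ] delta [-142.3   -7.1  180.8]
100 deck [-35.6  40.   70. ] delta [-142.    -2.1  178. ]
90 deck [-27.2  40.   70. ] delta [-142.1    5.1  173.8]
80 deck [-20.   43.6  70. ] delta [-138.5   11.3  170.1]
70 deck [-13.1  45.9  70. ] delta [-136.1   17.3  166.7]
60 deck [-5.4 46.9 70. ] delta [-135.2   23.9  162.8]
50 deck [ 1.3 44.4 70. ] delta [-137.7   29.7  159.5]
40 deck [ 7.6 40.8 70. ] delta [-141.4   35.2  156.3]
30 deck [13.3 36.  70. ] delta [-146.2   40.1  153.4]
20 deck [18.1 30.1 70. ] delta [-152.    44.3  151. ]
```

Emit:
{"op": "move_arm", "data": {
  "steps": [
    [-45,-10,10,0,0],
    [-90,-21,20,0,0],
    [-130,-21,30,0,0],
    [-142,-21,60,0,0],
    [-142,-21,100,0,0],
    [-142,-21,140,0,0],
    [-142,-21,165,0,0],
    [-142,-21,165,0,0],
    [-142,-21,165,0,0]
  ]
}}

```text
time: 2.3
tool_pos: [0.5317, -0.0082, 0.1466]
tcp_rot: [-3.125, -0.322, 0.001]
wrist_force: [-0.0, -0.2, 0.0]
width: -0.001
```

```bash
python3 - <<'E'
from path import *
from workcell import bot
s=bot.read_state();th=np.load('th.npy');print(where(s,th),s['wrist_force'],s['q'])
for n in ['scene','side','wrist']:
    c=bot.read_camera(n)
    if n=='scene': save(c,'s2.png',(150,150,300,310),4)
    if n=='side': save(c,'d2.png',(200,110,310,230),5)
    if n=='wrist': save(c,'w2.png',None,1.5)
E
```

```text
[-45.32633799  40.30708586  91.2385216 ] [-0.04849599 -0.15851176  0.00791552] [-6.23322582e-02  6.42801939e-02  1.99809716e+00 -1.05135177e-05
  1.07972279e+00  1.30337878e+00]
```

View pics/s2.png

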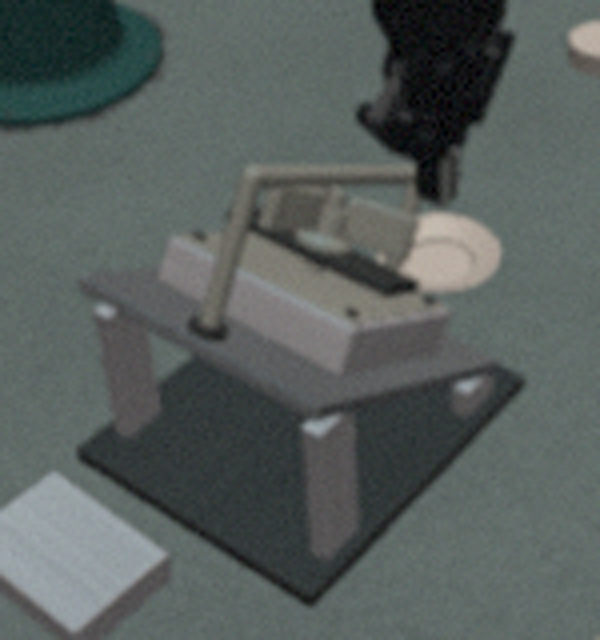

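View pics/d2.png

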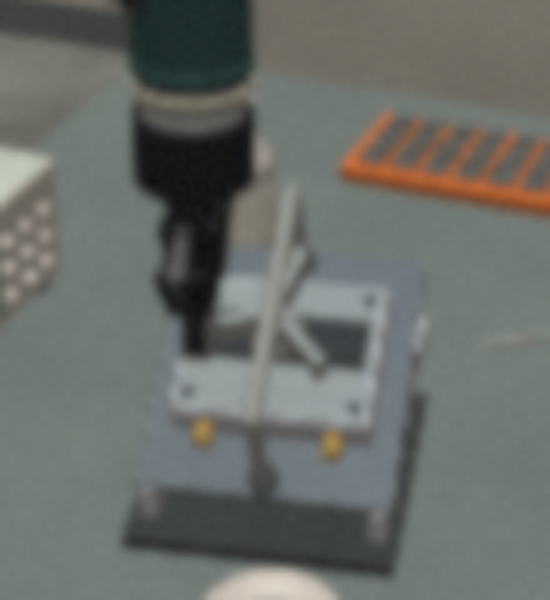

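View pics/w2.png

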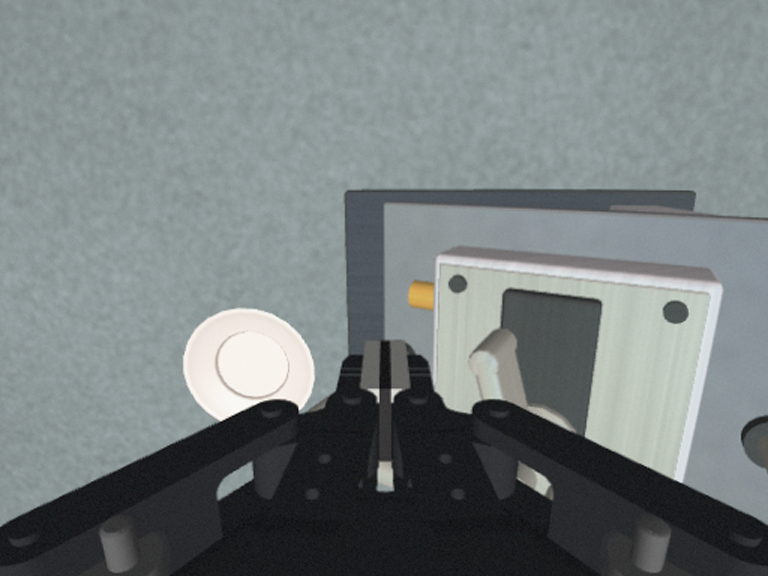

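Emit:
{"op": "move_arm", "data": {
  "steps": [
    [0,0,12,0,0],
    [0,0,24,0,0],
    [0,4,22,0,0],
    [0,8,19.5,0,0],
    [0,12,17,0,0],
    [0,14,16,0,0],
    [0,16.5,14.5,0,0],
    [0,19,13,0,0],
    [0,21.5,11.5,0,0],
    [0,24,10,0,0],
    [0,26,9,0,0]
  ]
}}

```text
time: 3.55
tool_pos: [0.5376, -0.0329, 0.1377]
tcp_rot: [-3.124, -0.32, -0.002]
wrist_force: [2.1, 4.6, -0.1]
width: 0.002
```

```bash
python3 - <<'E'
from path import *
from workcell import bot
s=bot.read_state();th=np.load('th.npy');print(where(s,th),s['wrist_force'],s['torque'])
c=bot.read_camera('wrist'); save(c,'w3.png',None,1.5)
path([90,80,70,60,50,40,30,20],106.6,82.4,70,s,th)
E
```

```text
[-27.90608783  41.0734026   70.86932193] [ 2.06526922  4.59501152 -0.14386292] [ 0.74597729 -0.29294955  0.08698745]
90 deck [-27.2  40.   70. ] delta [-1.1  1.   0.4]
80 deck [-20.   43.6  70. ] delta [ 2.5  7.3 -3.2]
70 deck [-13.1  45.9  70. ] delta [ 4.9 13.2 -6.7]
60 deck [-5.4 46.9 70. ] delta [  5.9  19.8 -10.5]
50 deck [ 1.3 44.4 70. ] delta [  3.4  25.7 -13.9]
40 deck [ 7.6 40.8 70. ] delta [ -0.3  31.1 -17.1]
30 deck [13.3 36.  70. ] delta [ -5.1  36.  -20. ]
20 deck [18.1 30.1 70. ] delta [-10.9  40.2 -22.4]
```

View pics/w3.png

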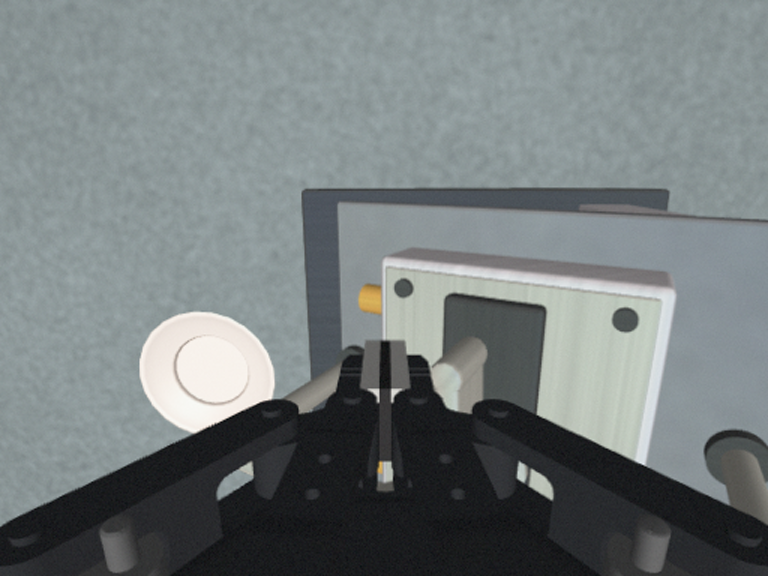

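Emit:
{"op": "move_arm", "data": {
  "steps": [
    [2,3,-1.8,0,0],
    [3.6,6.3,-3.6,0,0],
    [5,9.2,-5.4,0,0],
    [6,12.2,-7.1,0,0],
    [6.5,15.5,-9,0,0],
    [7,18.8,-11,0,0],
    [6,21.8,-12.7,0,0],
    [4.5,24.7,-14.3,0,0],
    [2.7,27.4,-16,0,0],
    [0.8,30,-17.5,0,0],
    [-1.6,32.5,-19,0,0],
    [-4,35,-20.4,0,0],
    [-6.9,37.1,-21.6,0,0],
    [-9.8,39.2,-22.8,0,0],
    [-9.8,39.2,-22.8,0,0]
  ]
}}

```text
time: 5.1
tool_pos: [0.5354, -0.0746, 0.1606]
tcp_rot: [3.125, 0.32, 0.001]
wrist_force: [0.2, 3.5, -1.1]
width: 0.001
```

```bash
python3 - <<'E'
from path import *
from workcell import bot
s=bot.read_state();th=np.load('th.npy');print(where(s,th),s['wrist_force'],s['torque'])
C={n:bot.read_camera(n) for n in ['wrist','side','scene']}; save(C['wrist'],'w4.png',None,1.5)
save(C['side'],'d4.png',(200,110,310,230),5)
pickle.dump(C,open('c4.pkl','wb'))
# nut angle: scan using points in wing height band
P=np.vstack([pts(C[n],n) for n in C]); l=loc(th,P)
def ang(l):
  best=[]
  for na in np.radians(np.arange(-60,60,1.)):
    for g in np.arange(0,10.6,.5):
      m=(np.hypot(l[:,0],l[:,1])<60)&(l[:,2]>44)&(l[:,2]<84)&(np.abs(l[:,1])>7)
      d=np.abs(sdfs(l[m],na,g)[:,6:].min(1)); best.append(((d<1.5).sum()-.0,np.degrees(na),g))
  best.sort(reverse=True);return best[:6]
for n in C: print(n,[(a,round(b),c) for a,b,c in ang(loc(th,pts(C[n],n)))])
E
```

```text
[18.59414722 30.48261699 70.37475121] [ 0.15080659  3.4870605  -1.13680075] [ 0.53708082 -0.00544692  0.02903481]
wrist [(np.float64(2667.0), 27, np.float64(6.0)), (np.float64(2664.0), 27, np.float64(5.5)), (np.float64(2653.0), 27, np.float64(6.5)), (np.float64(2621.0), 26, np.float64(5.5)), (np.float64(2620.0), 26, np.float64(6.0)), (np.float64(2616.0), 27, np.float64(5.0))]
side [(np.float64(103.0), 27, np.float64(7.0)), (np.float64(103.0), 27, np.float64(6.5)), (np.float64(101.0), 28, np.float64(7.0)), (np.float64(101.0), 28, np.float64(6.5)), (np.float64(101.0), 27, np.float64(7.5)), (np.float64(101.0), 27, np.float64(6.0))]
scene [(np.float64(230.0), 27, np.float64(6.5)), (np.float64(229.0), 27, np.float64(6.0)), (np.float64(228.0), 27, np.float64(7.0)), (np.float64(227.0), 28, np.float64(6.5)), (np.float64(227.0), 28, np.float64(6.0)), (np.float64(227.0), 27, np.float64(7.5))]
```

View pics/w4.png

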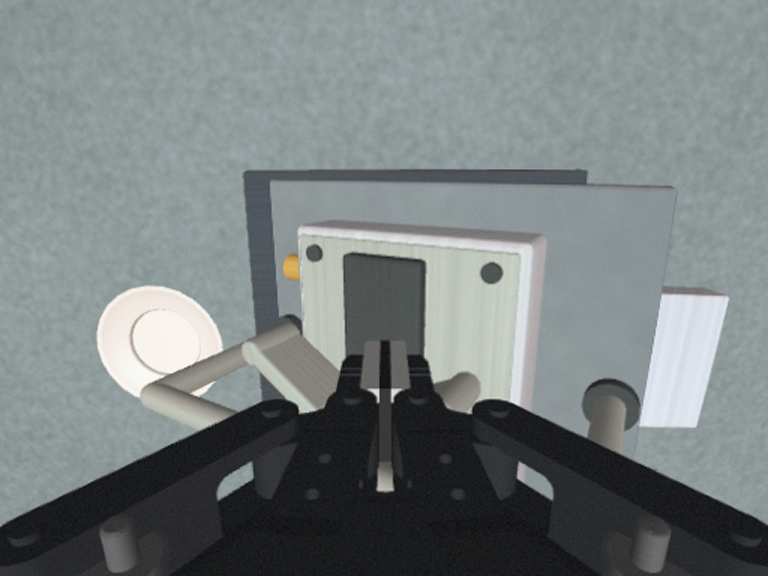

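View pics/d4.png

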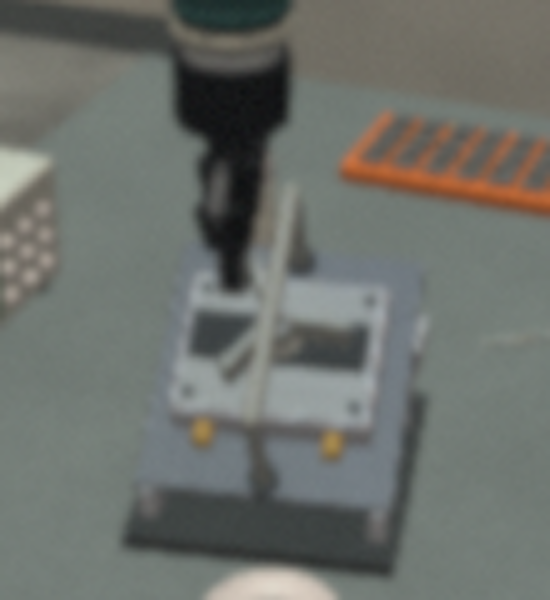

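```bash
python3 - <<'E'
from path import *
from workcell import bot
s=bot.read_state();th=np.load('th.npy')
print('up',delta(s,th,[-76+17.3,31,96]),'dn',delta(s,th,[-76,31,66]))
path([147,140,130,120,110,100,90,80,70,60,50,40,30,20],147,78.9,66,s,th)
E
```

```text
up [  0.4408042  -79.64205297  16.45327357] dn [  0.42889967 -79.58331093  51.08398838]
147 deck [-66.9  30.   66. ] delta [ -0.6 -71.7  46.5]
140 deck [-63.4  30.   66. ] delta [ -0.6 -68.7  44.8]
130 deck [-57.4  33.   66. ] delta [  2.4 -63.5  41.8]
120 deck [-50.5  36.   66. ] delta [  5.4 -57.5  38.3]
110 deck [-42.9  38.9  66. ] delta [  8.3 -50.9  34.5]
100 deck [-34.8  40.   66. ] delta [  9.4 -43.9  30.5]
90 deck [-26.5  40.   66. ] delta [  9.4 -36.7  26.3]
80 deck [-19.3  43.6  66. ] delta [ 13.  -30.5  22.7]
70 deck [-12.4  45.9  66. ] delta [ 15.4 -24.5  19.2]
60 deck [-4.7 46.9 66. ] delta [ 16.3 -17.9  15.4]
50 deck [ 2.  44.4 66. ] delta [ 13.9 -12.1  12. ]
40 deck [ 8.3 40.8 66. ] delta [10.2 -6.6  8.8]
30 deck [14. 36. 66.] delta [ 5.4 -1.7  6. ]
20 deck [18.9 30.1 66. ] delta [-0.4  2.5  3.6]
```

Emit:
{"op": "move_arm", "data": {
  "steps": [
    [2,0,-15,0,0],
    [3,0,-40,0,0],
    [3,-40,-35,0,0],
    [2,-80,-15,0,0],
    [1,-81,16,0,0],
    [1,-81,35,0,0],
    [1,-80,51,0,0],
    [1,-80,51,0,0],
    [0,-76,48.5,0,0],
    [0,-72,46.5,0,0],
    [0,-70,45.5,0,0],
    [0,-68,44.5,0,0],
    [1.5,-66,43,0,0],
    [2.5,-63.5,41.8,0,0],
    [4,-60.5,40,0,0],
    [5.5,-57.5,38.3,0,0],
    [7,-54,36.5,0,0],
    [8.3,-51,34.5,0,0],
    [9,-47.5,32.5,0,0],
    [9.4,-44,30.5,0,0]
  ]
}}

```text
time: 7.25
tool_pos: [0.5391, -0.027, 0.1321]
tcp_rot: [-3.122, -0.319, -0.012]
wrist_force: [4.8, 8.2, -0.5]
width: 0.005
```

```bash
python3 - <<'E'
from path import *
from workcell import bot
s=bot.read_state();th=np.load('th.npy');print(where(s,th),s['wrist_force'],s['torque'])
C={n:bot.read_camera(n) for n in ['wrist']}; save(C['wrist'],'w5.png',None,1.5)
path([100,90,80,70,60,50,40,30,20],147,78.9,66,s,th)
E
```

```text
[-35.36890129  43.67969913  68.75409288] [ 4.79433575  8.19602981 -0.46872271] [ 1.33508636 -0.68191003  0.05891154]
100 deck [-34.8  40.   66. ] delta [-3.7  1.9  2.1]
90 deck [-26.5  40.   66. ] delta [-3.7  9.  -2.1]
80 deck [-19.3  43.6  66. ] delta [-0.1 15.3 -5.7]
70 deck [-12.4  45.9  66. ] delta [ 2.3 21.2 -9.2]
60 deck [-4.7 46.9 66. ] delta [  3.3  27.9 -13. ]
50 deck [ 2.  44.4 66. ] delta [  0.9  33.7 -16.4]
40 deck [ 8.3 40.8 66. ] delta [ -2.7  39.1 -19.6]
30 deck [14. 36. 66.] delta [ -7.5  44.  -22.6]
20 deck [18.9 30.1 66. ] delta [-13.3  48.2 -25. ]
```

View pics/w5.png

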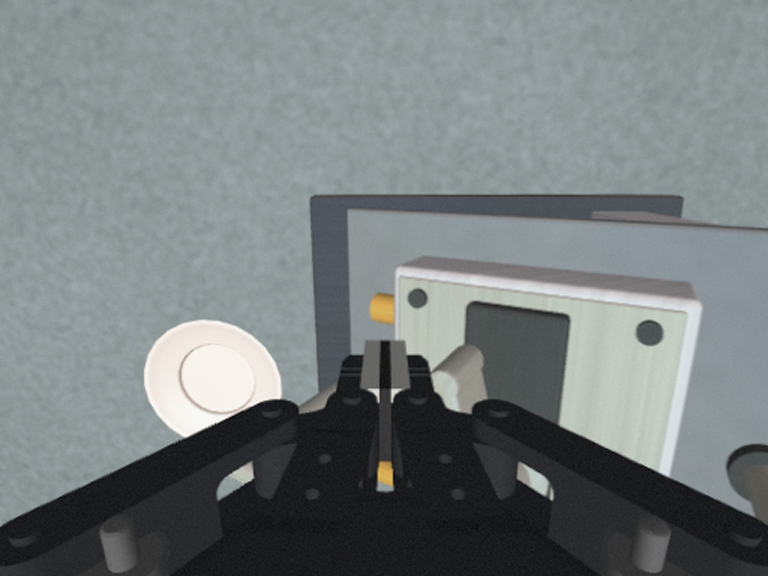

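Emit:
{"op": "move_arm", "data": {
  "steps": [
    [0,3.6,-2,0,0],
    [0,7.2,-4.2,0,0],
    [2,10.3,-6,0,0],
    [3.6,13.4,-7.8,0,0],
    [5,16.4,-9.6,0,0],
    [6,19.3,-11.3,0,0],
    [6.5,22.7,-13.2,0,0],
    [7,26,-15.1,0,0],
    [6,29,-16.8,0,0],
    [4.6,31.8,-18.5,0,0],
    [3,34.5,-20,0,0],
    [1,37.2,-21.7,0,0],
    [-1.4,39.7,-23.2,0,0],
    [-3.8,42.1,-24.7,0,0],
    [-6.7,44.2,-26,0,0],
    [-10,46.3,-27.1,0,0],
    [-10,46.3,-27.1,0,0]
  ]
}}

```text
time: 9.0
tool_pos: [0.5354, -0.0771, 0.1571]
tcp_rot: [3.125, 0.32, 0.002]
wrist_force: [0.7, 3.3, -3.3]
width: 0.006
```

```bash
cat > ang.py <<'E'
from path import *
def ang(C,th,lo=-60,hi=60):
    for n in C:
        l=loc(th,pts(C[n],n));best=[]
        m=(np.hypot(l[:,0],l[:,1])<60)&(l[:,2]>44)&(l[:,2]<84)&(np.abs(l[:,1])>7);q=l[m]
        for na in np.arange(lo,hi,1.):
            for g in np.arange(-1,10.6,.5):
                d=np.abs(sdfs(q,np.radians(na),g)[:,6:].min(1)); best.append(((d<1.5).sum(),na,g))
        best.sort(reverse=True);print(n,[(int(a),float(b),float(c)) for a,b,c in best[:4]])
        m=(np.abs(l[:,0])<16)&(np.abs(l[:,1])>20)&(np.abs(l[:,1])<60)&(l[:,2]>37)&(l[:,2]<50)
        k=(np.abs(l[:,0])>22)&(np.abs(l[:,0])<54)&(np.abs(l[:,1])<66)&(l[:,2]>26)&(l[:,2]<36)
        print('  plate top z',np.median(l[m,2]),m.sum(),'module',np.median(l[k,2]))
E
python3 - <<'E'
from ang import *
from workcell import bot
s=bot.read_state();th=np.load('th.npy');print(where(s,th),s['wrist_force'],s['torque'])
C={n:bot.read_camera(n) for n in ['wrist','side','scene']}; save(C['wrist'],'w6.png',None,1.5)
ang(C,th)
E
```

```text
[18.91621252 29.90771633 66.20775587] [ 0.66430688  3.25948852 -3.31373047] [ 0.48483997 -0.05750432 -0.0309513 ]
wrist [(2714, 26.0, 0.5), (2712, 26.0, 1.0), (2694, 26.0, 0.0), (2685, 26.0, 1.5)]
  plate top z 39.53541964174823 2537 module 30.80477655236319
side [(105, 27.0, 2.5), (105, 27.0, 2.0), (104, 27.0, 1.0), (104, 26.0, 2.0)]
  plate top z 40.586634938497376 137 module 31.338832924260906
scene [(248, 28.0, 1.5), (248, 28.0, 1.0), (247, 28.0, 2.0), (245, 28.0, 2.5)]
  plate top z 40.46743731305236 100 module 31.56166798786025
```

View pics/w6.png

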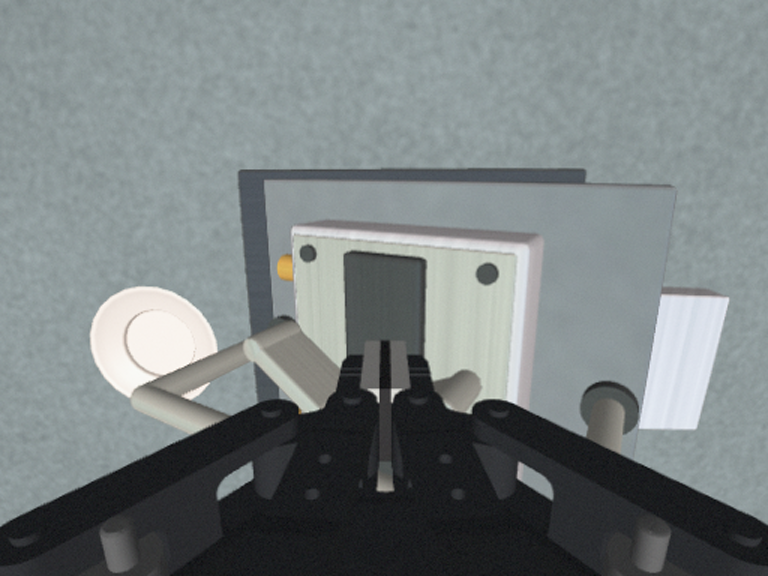

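```bash
python3 - <<'E'
from path import *
from workcell import bot
s=bot.read_state();th=np.load('th.npy')
print('up',delta(s,th,[-74+17.3,31,94]),'dn',delta(s,th,[-74,31,64]))
path([146,140,135,130,125,120,115,110],146,73.9,64,s,th)
E
```

```text
up [  1.01007409 -79.27363184  13.78194011] dn [  0.9957548  -79.21901718  48.41266075]
146 deck [-64.8  30.   64. ] delta [ -0.  -71.2  43.8]
140 deck [-61.7  30.   64. ] delta [ -0.  -68.6  42.2]
135 deck [-58.8  31.5  64. ] delta [  1.5 -66.1  40.8]
130 deck [-55.7  33.   64. ] delta [  3.  -63.4  39.2]
125 deck [-52.3  34.5  64. ] delta [  4.5 -60.5  37.6]
120 deck [-48.8  36.   64. ] delta [  6.  -57.4  35.8]
115 deck [-45.1  37.4  64. ] delta [  7.4 -54.2  33.9]
110 deck [-41.2  38.9  64. ] delta [  8.9 -50.8  32. ]
```

Emit:
{"op": "move_arm", "data": {
  "steps": [
    [2,0,-15,0,0],
    [3,0,-40,0,0],
    [3,-40,-35,0,0],
    [2,-80,-15,0,0],
    [1,-81,14,0,0],
    [1,-81,32,0,0],
    [1,-80,48,0,0],
    [1,-80,48,0,0],
    [0,-76,46,0,0],
    [0,-72,44,0,0],
    [0,-70,43,0,0],
    [0,-68.5,42,0,0],
    [1,-67,41.3,0,0],
    [1,-67,41.3,0,0]
  ]
}}

```text
time: 10.55
tool_pos: [0.5227, -0.0083, 0.1155]
tcp_rot: [-3.121, -0.317, -0.001]
wrist_force: [1.3, 10.6, -4.4]
width: -0.001
```

```bash
python3 - <<'E'
from ang import *
from workcell import bot
s=bot.read_state();th=np.load('th.npy');print(where(s,th),s['wrist_force'],s['torque'])
C={n:bot.read_camera(n) for n in ['wrist']}; save(C['wrist'],'w7.png',None,1.5)
ang(C,th)
E
```

```text
[-62.43353175  31.44001376  65.24821625] [ 1.25752057 10.5617823  -4.4394595 ] [ 1.70314314 -0.13889108 -0.04844088]
wrist [(3215, 27.0, 0.5), (3211, 27.0, 0.0), (3206, 27.0, 1.0), (3174, 27.0, 1.5)]
  plate top z 39.66523609448509 5581 module 31.008989330697624
```

View pics/w7.png

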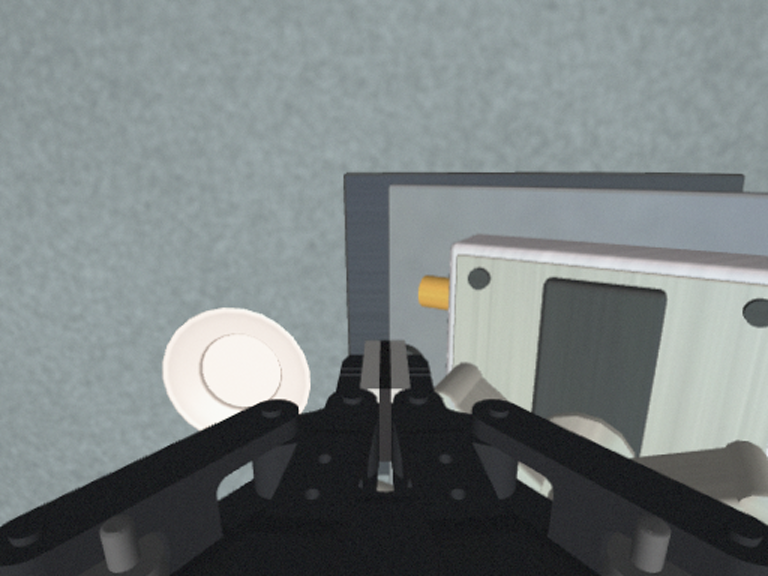

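Emit:
{"op": "move_arm", "data": {
  "steps": [
    [0.5,1,-0.6,0,0],
    [1,2,-1.2,0,0],
    [1.5,3,-1.8,0,0],
    [2,4,-2.4,0,0],
    [2,4,-2.4,0,0]
  ]
}}

```text
time: 11.1
tool_pos: [0.5261, -0.0102, 0.1174]
tcp_rot: [-3.118, -0.316, -0.004]
wrist_force: [3.7, 16.0, -8.2]
width: -0.001
```

```bash
python3 - <<'E'
from ang import *
from workcell import bot
s=bot.read_state();th=np.load('th.npy');print(where(s,th),s['wrist_force'],s['torque'])
C={n:bot.read_camera(n) for n in ['wrist']}; save(C['wrist'],'w8.png',None,1.5)
ang(C,th)
E
```

```text
[-59.26328539  34.38845422  65.66781715] [ 3.65446071 16.03788301 -8.19131265] [ 2.49317803e+00 -6.48232302e-01 -2.12312776e-03]
wrist [(2146, 22.0, 1.5), (2146, 22.0, 1.0), (2146, 22.0, 0.5), (2145, 22.0, 2.0)]
  plate top z 39.446535231428385 5314 module 30.968590532596068
```

Emit:
{"op": "move_arm", "data": {
  "steps": [
    [1.5,1,-0.6,0,0],
    [3,2,-1.2,0,0],
    [4.5,3,-1.7,0,0],
    [6,4,-2.3,0,0],
    [7,5,-2.9,0,0],
    [7,5,-2.9,0,0]
  ]
}}

```text
time: 11.75
tool_pos: [0.535, -0.0152, 0.1215]
tcp_rot: [-3.121, -0.318, -0.007]
wrist_force: [4.0, 10.0, -5.0]
width: -0.003
```

```bash
python3 - <<'E'
from ang import *
from workcell import bot
s=bot.read_state();th=np.load('th.npy');print(where(s,th),s['wrist_force'],s['torque'])
C={n:bot.read_camera(n) for n in ['wrist','side','scene']}; save(C['wrist'],'w9.png',None,1.5)
ang(C,th)
E
```

```text
[-51.41975124  42.10671592  65.79100008] [ 4.00401992  9.98525499 -4.9934243 ] [ 1.63640357 -0.66107913  0.06583347]
wrist [(1078, 7.0, 0.0), (1078, 7.0, -0.5), (1075, 7.0, 0.5), (1075, 7.0, -1.0)]
  plate top z 38.86387567762714 4501 module 30.885555678577045
side [(85, 8.0, 1.0), (84, 9.0, 1.0), (84, 7.0, 1.0), (83, 9.0, 1.5)]
  plate top z 39.68151531060937 67 module 31.37856911319733
scene [(260, 8.0, 1.5), (260, 8.0, 1.0), (257, 8.0, 2.0), (257, 8.0, 0.0)]
  plate top z 39.71904871530478 93 module 31.64097122753904
```

View pics/w9.png

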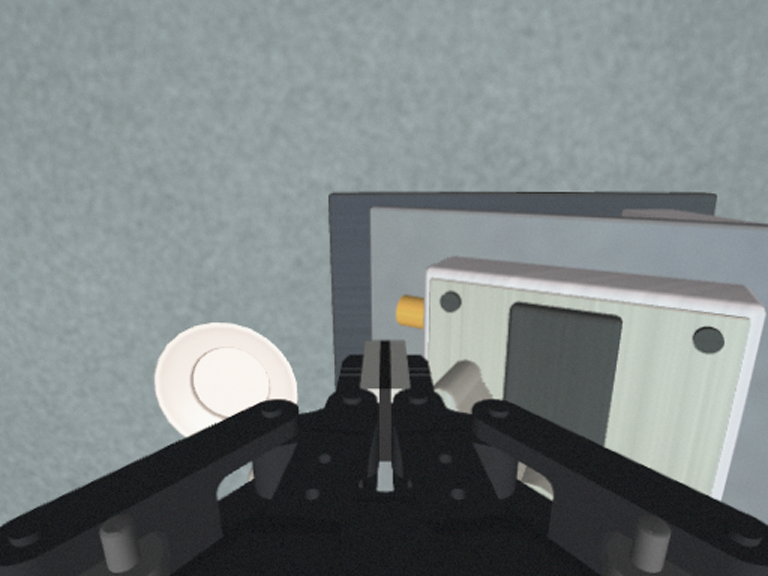

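Emit:
{"op": "move_arm", "data": {
  "steps": [
    [0,1.5,-0.9,0,0],
    [0,3,-1.7,0,0],
    [0,4.5,-2.6,0,0],
    [0,6,-3.5,0,0],
    [0,6,-3.5,0,0]
  ]
}}

```text
time: 12.4
tool_pos: [0.5364, -0.0199, 0.1251]
tcp_rot: [-3.119, -0.317, -0.008]
wrist_force: [5.6, 14.8, -4.5]
width: -0.001
```

```bash
python3 - <<'E'
from ang import *
from workcell import bot
s=bot.read_state();th=np.load('th.npy');print(where(s,th),s['wrist_force'],s['torque'])
C={n:bot.read_camera(n) for n in ['wrist','scene']}; save(C['wrist'],'w10.png',None,1.5)
ang(C,th)
E
```

```text
[-45.37361922  42.51135019  66.45672211] [ 5.63179181 14.81100518 -4.50913932] [ 2.35289647 -0.79116414  0.04545611]
wrist [(1316, -1.0, -0.5), (1315, -1.0, -1.0), (1313, 0.0, -0.5), (1309, -1.0, 0.0)]
  plate top z 38.501802282411944 4138 module 30.869685936274927
scene [(206, 0.0, 1.5), (206, 0.0, 0.0), (206, 0.0, -0.5), (205, 0.0, 1.0)]
  plate top z 39.247835073072515 84 module 31.628395177048805
```

Emit:
{"op": "move_arm", "data": {
  "steps": [
    [0,1,-0.6,0,0],
    [0,2,-1.2,0,0],
    [0,3,-1.7,0,0],
    [0,4,-2.3,0,0],
    [0,4,-2.3,0,0]
  ]
}}

```text
time: 13.0
tool_pos: [0.5363, -0.0206, 0.1257]
tcp_rot: [-3.113, -0.315, -0.006]
wrist_force: [6.7, 25.3, -10.7]
width: -0.001
```

```bash
python3 - <<'E'
from ang import *
from workcell import bot
s=bot.read_state();th=np.load('th.npy');print(where(s,th),s['wrist_force'],s['torque'])
C={n:bot.read_camera(n) for n in ['wrist','scene']}; save(C['wrist'],'w11.png',None,1.5)
ang(C,th)
E
```

```text
[-44.5170261   42.31217628  66.69673253] [  6.72129218  25.32484538 -10.7414489 ] [ 4.06746571 -1.10499941  0.08236094]
wrist [(1305, -1.0, -0.5), (1302, -1.0, -1.0), (1297, -1.0, 0.0), (1284, 0.0, -0.5)]
  plate top z 38.4999264517399 4111 module 30.86869044859792
scene [(208, 1.0, 1.5), (208, 1.0, 1.0), (206, 1.0, 0.5), (205, 1.0, 0.0)]
  plate top z 39.326792410863575 86 module 31.607221927616877
```

Emit:
{"op": "move_arm", "data": {
  "steps": [
    [0,-6,3.5,0,0],
    [0,-14,6,0,0],
    [0,-16,-10,0,0],
    [5,-16,-50,0,0],
    [20,-16,-95,0,0],
    [60,-10,-130,0,0],
    [100,-10,-150,0,0],
    [100,-10,-150,0,0],
    [100,-10,-150,0,0]
  ]
}}

```text
time: 14.0
tool_pos: [0.6319, 0.0022, 0.2773]
tcp_rot: [3.124, 0.32, 0.001]
wrist_force: [-0.4, -0.9, -0.8]
width: 0.002
```

```bash
python3 - <<'E'
from ang import *
from workcell import bot
s=bot.read_state();th=np.load('th.npy');print(s['time'],s['tool_pos'],s['wrist_force'])
C={n:bot.read_camera(n) for n in ['wrist','scene','side']}
ang(C,th)
save(C['wrist'],'w12.png',None,1.5);save(C['side'],'d12.png',None,1.5);save(C['scene'],'s12.png',None,1.5)
save(C['scene'],'sc12.png',(160,180,290,310),5)
E
```

```text
14.0 [0.63185777 0.00219782 0.27725511] [-0.37887759 -0.87199879 -0.84257276]
wrist [(0, 59.0, 10.5), (0, 59.0, 10.0), (0, 59.0, 9.5), (0, 59.0, 9.0)]
  plate top z 38.26336102380414 550 module 30.773478526083963
scene [(185, 0.0, 0.0), (184, 0.0, 1.5), (184, 0.0, 1.0), (184, 0.0, 0.5)]
  plate top z 39.35413091999901 92 module 31.61372941849485
side [(94, 0.0, 2.0), (94, 0.0, 0.5), (93, 1.0, 0.5), (93, 0.0, 1.5)]
  plate top z 39.1469553062643 92 module 31.375106695889873
```

View pics/w12.png

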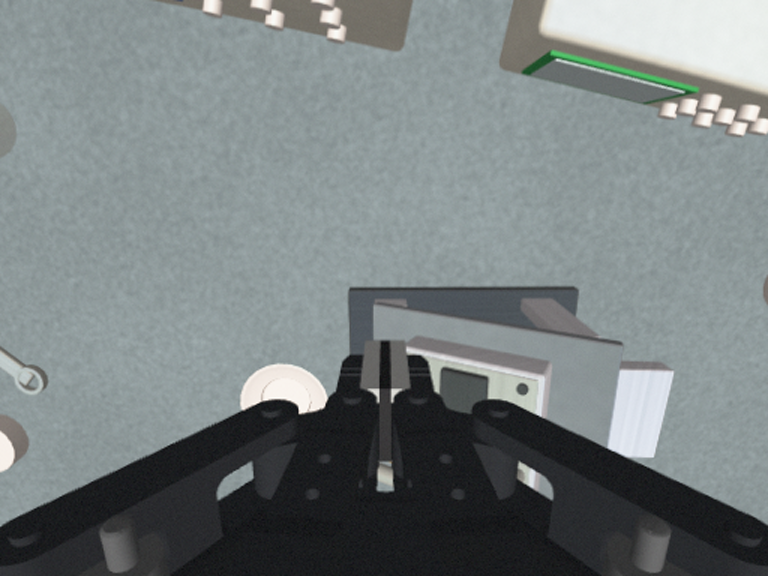

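View pics/sc12.png

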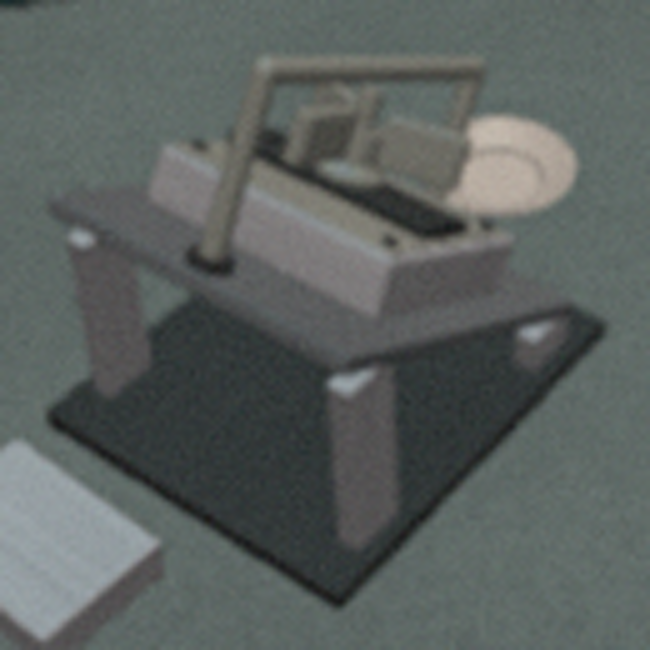

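View pics/d12.png

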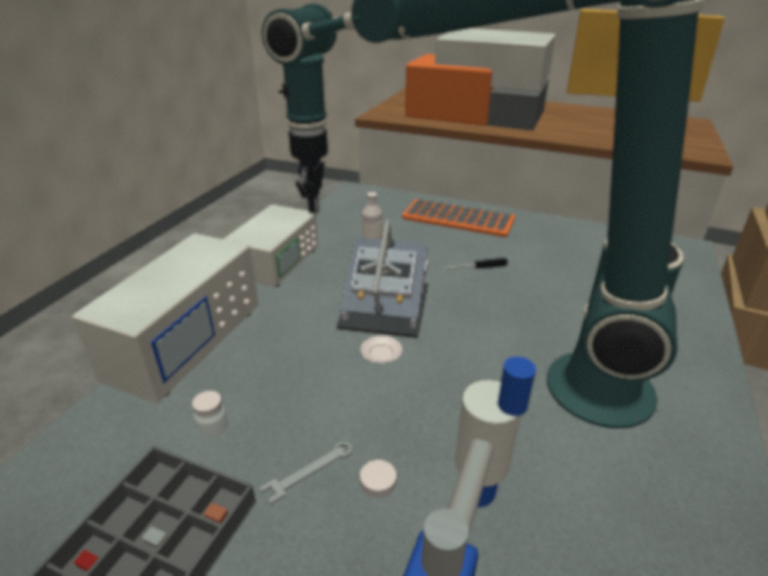

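```bash
python3 -c "
from workcell import bot
print(bot.finish_job())"
```

```text
the job is handed in; nothing more can be done
None
```

The nut is tight and the clamp plate is down on the module. I handed the job in at about 14 s of the 58 s allowed.

- **How it was done:** I pushed the wings clockwise with the shut fingers pointing straight down, in three strokes on the far side of the guard handle. The nut turned about 227° (roughly 4.0 rad).
- **Firmness:** on the last 4.6 mm of commanded push, the nut did not measurably move while the wrist force rose from about 16 N to 28 N. I then backed off and retracted clear of the jig.
- **Plate height:** the last pictures put the plate's top 7.5 to 7.8 mm above the module's top in all three cameras. The plate is 8 mm thick, so it lies on the module within measurement error.
- **Nut angle:** in the scene and side cameras, the nut stayed at the angle where I left it after I let go. The last wrist picture could not check this, because the gripper hid the nut.
- **Disagreement:** the coarse height fit of the nut's wings was loose, reading 0 to 2 mm above fully down. I relied on the plate height and the firm stop instead.
- **Bench:** in the side picture the dish, round box, spanner, screwdriver, bottle and jar looked to be where they started. The spare module looked unmoved in the scene and wrist pictures.

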